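Knock-test a rapid-test cassette on the sprung tester

TASK

Knock-test the cassette waiting on the tester: draw the sprung striker back by its post until the sear catches it, without forcing it hard against the buffer behind, and let go. With it cocked, slide the waiting cassette between its guides fully home against the back fence, then press the trip plate so the striker fires and ends against the cassette's end. Leave the other cassettes, tubes, jar and vials where they are.

Things in the scene. Friction and masses are not known exactly. Their poses are not given: they have to be found in the camera images.
- tester: Bench knock tester, fixed; aluminium base plate 130 x 325 x 12 mm (local x -77 to +53, y -162 to +162). Origin under the plate at bench height, on the striker's axis. x: from the robot's side to the back; y: firing direction, z up. Everything fixed on it except the trip plate and post is at most 42 mm high.
- striker (a joint): Draw of the striker, m: 0 = fully forward, growing as it is drawn to the tester's -y; range to 0.060. Mainspring pulls it forward with 7 N at 0 plus 0.1 N/mm. Riding over the sear adds up to about 4 N, then the sear snaps up behind and holds it at a draw set inside the machine, different each time, between 30 and 44 mm. About 8 mm = nose resting on a seated cassette's end.
- post (a point): Upright steel handle post of the striker, 16 mm thick, on the tester's x = 0, standing up to 100 mm above the bench with a 22 x 6 mm flat black cap on top (94 to 100 mm). The point is on its axis 78 mm above the bench and moves with it (tester y = -12 mm at draw 0). Clear around it above 42 mm.
- buffer (a joint): Rubber-faced buffer behind the striker bar: 0 = free, grows as pressed, 5 N per mm on top of the mainspring. The bar meets it about 2.5 mm past the catching draw; pressed in over 2.5 mm (12.5 N) the tester is overloaded. Stop when the pull rises steeply, then ease back 4 mm: the sear takes the load.
- trip_mid (a point): Middle of the black trip plate's top when up, 42 mm above the bench, at tester x = +20, y = -105 mm. Plate 32 (x) x 40 (y) x 6 mm; the plate itself lies up to 7 mm either way along y of this point. Press it straight down: travel 9 mm, 3 to 5 N; it releases the cocked striker after 3 to 6 mm. It also dips by itself while the sear is passed.
- nest (a point): Where the underside centre of the seated cassette belongs: on the base plate's top, 12 mm above the bench, tester x = 0, y = +96 mm; axes as the tester. The back fence face is 12 mm behind (+x), 20 mm high; anvil face 36 mm to +y. At draw under 8 mm the striker's nose blocks the nest.
- cassette: The waiting test cassette, loose, white on a blue foot, 24 (x) x 72 (y) x 8 mm, 20 to 42 g; origin under its centre. It lies on the base plate between two steel guides 12 mm high and 76 mm apart, 34 to 46 mm to the tester's -x of the nest, long side along y. Push the middle of its near long side to +x.
- spare_a: Another such cassette lying on the tester's near side by the sear; leave it. Origin under its centre.
- spare_b: Another such cassette on the bench to the left; leave it.
- spare_c: Another such cassette on the bench to the left; leave it.
- vial: Small capped vial, 22 mm wide, 40 mm tall, standing on the tester's near side; leave it. Origin under its centre.
- tube_blue: Capped sample tube, 31 x 75 mm tall, on the bench to the left; leave it.
- jar: White lidded jar, 53 x 55 mm tall, on the bench to the right; leave it.
- tube_brown: Capped sample tube, 29 x 80 mm tall, on the bench to the right; leave it.
Mind the look-alikes: they are no part of the job. What is shaped like the cassette but red is not meant.

How it is judged:
By the outcome, as a careful person would: the job done as asked, in the order asked, and still so for the second after the job is handed in, with the robot touching nothing.
It also fails if it takes over 67 s, if anything falls off the work surface, if the arm or the gripper's body presses on something with over 40 N, if the wrist force passes 120 N, or if a joint passes its speed limit or range.

ROBOT

A 7-joint arm with a two-finger parallel gripper is mounted at the origin on the work surface. World frame = base frame: x ahead of the robot, y to its left, z up, the work surface at z = 0. Lengths are in m, angles in rad, forces in N, time in s.
With the tool pointing down it reaches from about 0.425 to 0.925 m from the base axis. Payload 6.8 kg.
Tool frame: the origin (TCP) lies on the centre line of the jaws, within the pads' length; the fingertips stand 17 mm ahead of it and the grasp point (between the pads) lies 2 mm behind it; z points along the fingers, y is the line along which they close (so a half turn about z gives the same grasp; the last joint's range is limited). The gripper opens to 85 mm and grips with 20 to 120 N. Pads are 22 mm wide; open, the fingers measure 114 mm over their backs; the gripper's body (76 mm by 85 mm) begins 54 mm behind the grasp point. The pads swing forward as they close: fully open they stand 13 mm farther back than shut.
Start: joints at [-1.223, 0.477, 0.022, 1.555, -0.011, 1.109, -0.083], TCP at [0.297, 0.606, 0.248] pointing down, gripper open.
Joint ranges: [-2.96, 2.96], [-0.34, 2.1], [-1.41, 1.46], [0.24, 2.44], [-1.37, 4.51], [0.17, 1.92], [-2.96, 2.96]. Speed limits (rad/s): [2.39, 2.39, 3.14, 3.14, 3.14, 3.14, 3.14].

INTERFACE

Orientations are given as a unit quaternion [w, x, y, z].
In Python, from cell import observe, optics, job gives the robot as it stands. The module is installed in compiled form; this text tells all that it offers.
- The arm moves only by the shell command python3 -m inch 'ROWS' [OPENING]. ROWS is JSON, a list that holds one entry, the list of rows, each a list of 6 numbers: the shift along the world's x, y, z scaled (see below), then the turn, a rotation vector about the world's x, y, z scaled (see below). In form: [[[dx, dy, dz, wx, wy, wz], ...]]. A call has 1 to 20 rows; each row shifts and turns the commanded pose from where the row before left it; what a row does not reach is not made up. The controller multiplies each number of a shift by 3 cm and each number of a turn by 6 degrees. A row lasts 1/10 s, in which the tool goes at most 50 mm and 8.59 degrees, less where a joint would pass 70% of its speed; a pose out of reach is approached as far as the arm can. A call with a number of a shift or a turn outside -1 to 1 is refused whole. A call with a gripper value outside its range is refused whole. OPENING is the opening, from 0 (shut) to 1 (fully open), set as the call begins (- or left out, the last holds). The fingers move at their own pace and stop on an object; the grip force is fixed at half the most. Time passes only in rows, so rows that do not move let the fingers close. It gives the time, the measured TCP pose, the force, the opening and the grip force at its end, in the units of the state.
- observe(): the state, without advancing time (a new reading comes with each control period).
- optics.camera(name): name is "side" or "top" or "wrist"; returns the picture (420x560x3 uint8, red, green, blue); there is no depth.
- optics.calibration(name): a dict with "vertical_fov" (degrees; the focal length in pixels is half the picture's height over the tangent of half this angle, whatever the lens; pixels are square), "cx", "cy" (the principal point, pixels), "k1" (the pictures are not rectified: a ray, as slopes to the right and down, at radius r is drawn at 1 + k1 r^2 times it, then the intrinsics apply), "cam_to_world" (4x4, takes a point from camera to world coordinates); the wrist camera has in their place "hand_eye" (4x4, takes a point from camera to tool coordinates, whose origin is the TCP and whose axes are the flange's). Camera axes: x right, y up, looking along -z (the intrinsics and any distortion apply to the point x, -y, -z); pixel columns grow to the right and rows downward; lengths in m; the calibration is good to about 2 mm. A picture is of the moment at which its call begins: read the wrist's pose just before it. calibration takes no time and is no camera call.
- job.close_job(): hands the job in; it is judged then, once.
The state is a dict: "t": time; "joint_pos": joint angles; "dq": joint speeds; "tau": joint torques, N m; "position": TCP position; "ee_rot": TCP orientation; "wrist_force": force on the tool from outside, world axes, zero at the start; "wrist_torque": the same for the moment, N m; "opening": finger opening in m; "gripper_force": force on a finger pad.
Only numpy, scipy, OpenCV 4.12 (cv2) and the standard library are available. Lean on these libraries where they do the work, as an engineer would, in place of code of your own. Each camera call takes 0.05 s, during which the arm holds its last target. There are 200 camera calls.

## Working session

There is one attempt and no reset: what is moved stays moved. The work goes in short steps, Python scripts to look and compute and a shell command to move; the robot and the scene stay as the last step left them, time stands still between calls to the robot, and variables do not carry over. Pictures are saved under pics/ and viewed, at most 10 in all, crops included, and the job is handed in when it is done.

```bash
mkdir -p pics; python3 - <<'E'
from cell import observe, optics
import cv2
s=observe(); print(s)
for n in("top","side"):
    cv2.imwrite(f"pics/{n}0.png",optics.camera(n)[:,:,::-1]); 
    c=optics.calibration(n);print(n,c)
print(optics.calibration("wrist"))
E
```

```text
{'t': 0.0, 'joint_pos': array([-1.22307886,  0.4778182 ,  0.02234711,  1.55648134, -0.01148979,
        1.10930863, -0.08312362]), 'dq': array([-8.43913804e-04,  1.45085021e-03, -1.97061898e-03,  9.63674200e-04,
       -9.23116907e-04, -5.00099647e-05,  1.05997494e-04]), 'tau': array([ 8.69385949e-04, -5.96459770e+01,  1.60821039e+00, -2.81194675e+01,
        1.24683927e-02,  9.39139776e-03, -9.91118782e-06]), 'position': array([0.29689677, 0.60555278, 0.24730109]), 'ee_rot': array([-1.37452005e-04,  2.25942837e-01,  9.74140105e-01, -9.33522349e-04]), 'wrist_force': array([-1.0689036 ,  0.33267482, -0.2431468 ]), 'wrist_torque': array([-0.01631623,  0.0257176 ,  0.00226441]), 'gripper_force': 0.0, 'opening': 0.08508736893154473}
top {'vertical_fov': 55.364693605165485, 'cx': 278.0939487362528, 'cy': 202.50459709857543, 'k1': -0.000194509388037133, 'cam_to_world': array([[-0.01930455,  0.98238244, -0.18588191,  0.36655985],
       [-0.99963692, -0.02246013, -0.01488525, -0.01213674],
       [-0.01879794,  0.18552707,  0.98245933,  0.92308847],
       [ 0.        ,  0.        ,  0.    
[... 174 characters left out ...]
6319,  0.392481  , -0.53147289, -0.18056794],
       [-0.66044154,  0.46760828, -0.58750274, -0.80897338],
       [ 0.01793746,  0.79202346,  0.61022708,  0.93529214],
       [ 0.        ,  0.        ,  0.        ,  1.        ]])}
{'vertical_fov': 69.97927087646633, 'cx': 279.59504955083617, 'cy': 212.09816220737915, 'k1': 0.004475350956750173, 'hand_eye': array([[-1.41231917e-03,  9.63584051e-01,  2.67401910e-01,
         6.76235411e-02],
       [ 9.99998535e-01,  1.10216658e-03,  1.30996434e-03,
         1.08928483e-03],
       [ 9.67539298e-04,  2.67403368e-01, -9.63584196e-01,
        -1.26030528e-01],
       [ 0.00000000e+00,  0.00000000e+00,  0.00000000e+00,
         1.00000000e+00]])}
```

View pics/top0.png

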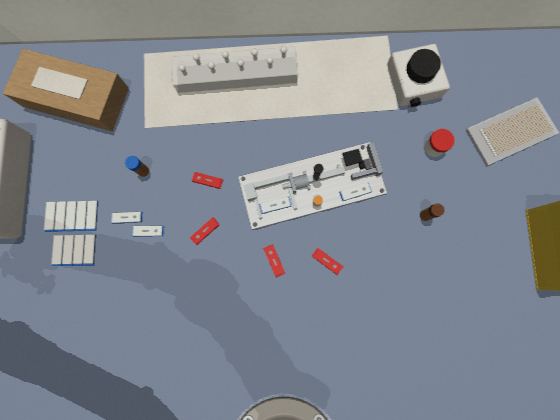

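View pics/side0.png

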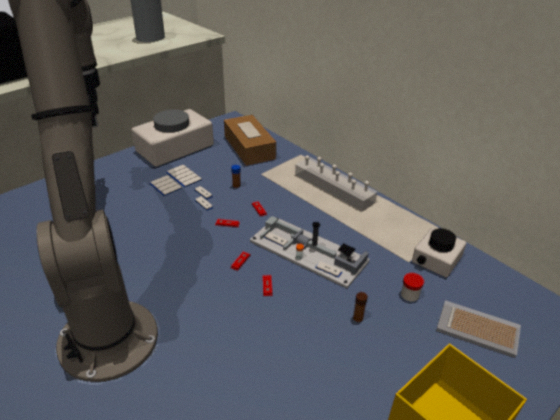

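The top view shows the tester at about (312,185), the post cap at (318,168) and the trip plate at (352,158). Two blue-footed white cassettes lie on the plate: (275,205), between the guides at the +y end, and (355,191), near the sear on the robot's side. The first fits as the waiting cassette and the second as spare_a. The red ones (207,180), (204,231), (274,261) and (327,261) are decoys, and the white ones at (127,217) and (148,231) are spare_b and spare_c. I'll confirm with an enlarged crop.

```bash
python3 - <<'E'
import cv2
i=cv2.imread("pics/top0.png")[135:235,230:395]
cv2.imwrite("pics/crop0.png",cv2.resize(i,None,fx=4.8,fy=4.8,interpolation=cv2.INTER_CUBIC))
E
```

```text
(no output)
```

View pics/crop0.png

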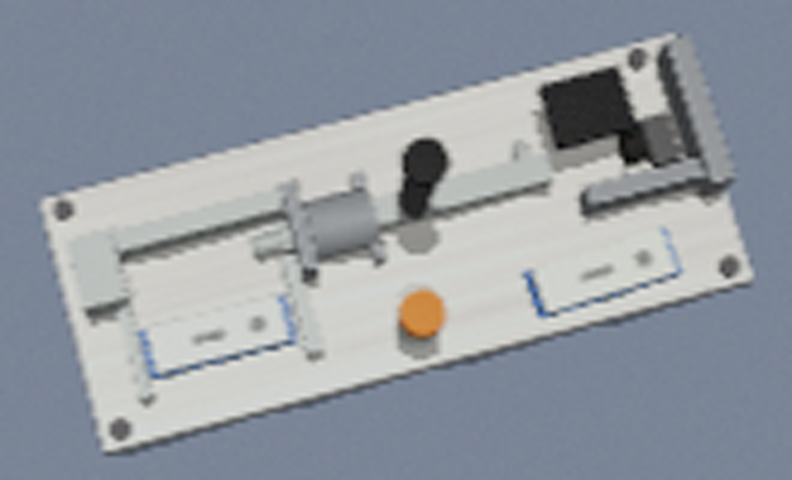

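The crop confirms it. The waiting cassette at crop (220,337) sits between its guides, spare_a is at (603,272), the vial is orange at (422,313), the cap is at (427,160), and the trip plate is at (587,110). Next I'll fit the pose.

```bash
cat > h.py <<'E'
import numpy as np
from cell import observe, optics
from scipy.spatial.transform import Rotation as R
def T(n,s=None):
    c=optics.calibration(n)
    if n!="wrist": return c,c["cam_to_world"]
    M=np.eye(4);q=s["ee_rot"];M[:3,:3]=R.from_quat([q[1],q[2],q[3],q[0]]).as_matrix();M[:3,3]=s["position"]
    return c,M@c["hand_eye"]
def pix(n,uv,z,s=None):
    c,M=T(n,s);f=210/np.tan(np.radians(c["vertical_fov"]/2))
    d=np.array([(uv[0]-c["cx"])/f,(uv[1]-c["cy"])/f]);r=d.copy()
    for _ in range(20): r=d/(1+c["k1"]*(r@r))
    v=M[:3,:3]@[r[0],-r[1],-1];o=M[:3,3]
    return o+v*(z-o[2])/v[2]
def fit(loc,w): # 2D rigid
    l=np.array(loc);w=np.array(w)[:,:2];a=l-l.mean(0);b=w-w.mean(0)
    th=np.arctan2((a[:,0]*b[:,1]-a[:,1]*b[:,0]).sum(),(a*b).sum())
    Q=np.array([[np.cos(th),-np.sin(th)],[np.sin(th),np.cos(th)]])
    t=w.mean(0)-Q@l.mean(0);return th,Q,t,w-(l@Q.T+t)
E
python3 - <<'E'
from h import *
g=lambda x,y:((x+.5)/4.8-.5+230,(y+.5)/4.8-.5+135)
w=[pix("top",g(*p),.012) for p in[(42,200),(678,33),(752,280),(105,450)]]
th,Q,t,r=fit([(.053,.162),(.053,-.162),(-.077,-.162),(-.077,.162)],w)
print(np.degrees(th),t,r)
for n,p,z in[("cap",(427,160),.1),("trip",(587,110),.042),("cas",(220,337),.02),("vial",(422,313),.04),("spare",(603,272),.02)]:
    x=pix("top",g(*p),z)[:2];print(n,x,(x-t)@Q)
for n,l in[("post",(0,-.012)),("trip",(.02,-.105)),("nest",(0,.096)),("casnear",(-.052,.096))]:print(n,Q@l+t)
s=observe();q=s["ee_rot"];print(R.from_quat([q[1],q[2],q[3],q[0]]).as_matrix())
E
```

```text
13.616119641492668 [ 0.59190312 -0.07541599] [[-1.46845550e-03 -6.60766159e-04]
 [-2.05093032e-04 -1.04288994e-03]
 [ 5.45340831e-04  1.78876573e-03]
 [ 1.12820770e-03 -8.51096316e-05]]
cap [ 0.5950096  -0.08703529] [ 0.00028381 -0.01202405]
trip [ 0.63380686 -0.16911726] [ 0.0186673  -0.10093257]
cas [0.53217681 0.00774382] [-0.03847058  0.09488309]
vial [ 0.53776505 -0.08734793] [-0.05542547  0.00114835]
spare [ 0.55965919 -0.17636562] [-0.05510282 -0.09052169]
post [ 0.59472811 -0.08707873]
trip [ 0.63605965 -0.17275664]
nest [0.56930323 0.01788591]
casnear [0.5187647 0.0056443]
[[-8.97936557e-01  4.40124540e-01 -5.73058516e-04]
 [ 4.40124884e-01  8.97935266e-01 -1.53102636e-03]
 [-1.59272821e-04 -1.62698185e-03 -9.99998664e-01]]
```

Pose fitted: yaw 13.6°, with residuals under 2 mm. I'm moving towards the post with the gripper shut and turning the tool so its y axis lies along tester x.

```bash
python3 -m inch '[[[0.44,-0.99,0,0,0,-0.42],[0.44,-0.99,0,0,0,-0.42],[0.44,-0.99,0,0,0,-0.42],[0.44,-0.99,0,0,0,-0.42],[0.44,-0.99,0,0,0,-0.42],[0.44,-0.99,0,0,0,-0.42],[0.44,-0.99,0,0,0,-0.42],[0.44,-0.99,0,0,0,-0.42],[0.44,-0.99,0,0,0,-0.42],[0.44,-0.99,0,0,0,-0.42],[0.44,-0.99,0,0,0,-0.42],[0.44,-0.99,0,0,0,-0.42],[0.44,-0.99,0,0,0,-0.42],[0.44,-0.99,0,0,0,-0.42],[0.44,-0.99,0,0,0,-0.42],[0.44,-0.99,0,0,0,-0.42],[0.44,-0.99,0,0,0,-0.42],[0.44,-0.99,0,0,0,-0.42],[0.44,-0.99,0,0,0,-0.42],[0.44,-0.99,0,0,0,-0.42]]]' 0
cat >> h.py <<'E'
TH=np.radians(13.616);QT=np.array([[np.cos(TH),-np.sin(TH)],[np.sin(TH),np.cos(TH)]]);TT=np.array([.59190,-.07542])
def show(tx=None,ty=None,tz=None):
    s=observe();l=(s["position"][:2]-TT)@QT;q=s["ee_rot"];M=R.from_quat([q[1],q[2],q[3],q[0]]).as_matrix()
    print("t",round(s["t"],2),"tester mm",(l*1e3).round(1),"z",round(s["position"][2]*1e3,1),"yaw-y",round(np.degrees(np.arctan2(M[1,1],M[0,1])),2),"tilt",M[:2,2].round(4),"F tester",(s["wrist_force"][:2]@QT).round(2),s["wrist_force"][2].round(2),"open",round(s["opening"],4))
    if tx is not None:
        d=QT@((np.array([tx,ty])-l*1e3)/30);print("units",d.round(3),round((tz-s["position"][2]*1e3)/30,3))
E
python3 -c "
from h import *;show(0,30,120)"
```

```text
t: 2.1
position: [0.5612, 0.0109, 0.2481]
ee_rot: [-0.0, 0.62, 0.785, -0.0]
wrist_force: [0.4, -0.0, -0.5]
opening: -0.0001
gripper_force: 0.0
t 2.1 tester mm [-9.5 91.1] z 248.1 yaw-y 13.39 tilt [-0.0005  0.    ] F tester [ 0.36 -0.12] -0.51 open -0.0001
units [ 0.787 -1.906] -4.269
```

```bash
python3 -m inch '[[[0.4,-0.95,0,0,0,0.02],[0.4,-0.95,0,0,0,0.02],[0,0,0,0,0,0]]]'
python3 - <<'E'
from h import *
import cv2,json
show()
s=observe();i=optics.camera("wrist")
json.dump({k:list(map(float,s[k])) for k in("position","ee_rot")},open("w0.json","w"))
cv2.imwrite("pics/w0.png",cv2.resize(i[:,:,::-1],(784,588),interpolation=cv2.INTER_CUBIC))
E
```

```text
t: 2.4
position: [0.5856, -0.0502, 0.2483]
ee_rot: [0.001, 0.62, 0.784, -0.001]
wrist_force: [0.5, 0.4, -0.0]
opening: 0.0002
gripper_force: 0.0
t 2.4 tester mm [-0.1 26. ] z 248.3 yaw-y 13.35 tilt [ 0.0005 -0.0028] F tester [0.58 0.29] -0.03 open 0.0002
```

View pics/w0.png

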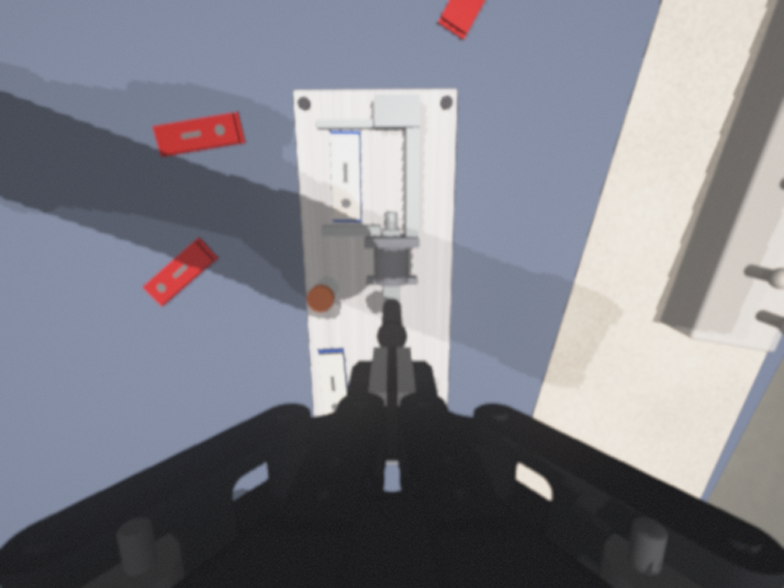

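The wrist view looks along tester +y. It shows plate corners at (294,91) and (457,90), the cassette at (345,176), the cap at (391,335) and the fingertips at about (392,350).

```bash
python3 - <<'E'
from h import *
import json
s=json.load(open("w0.json"))
for n,p,z in[("c1 -77,162",(294,91),.012),("c2 53,162",(457,90),.012),("cap",(391,335),.1),("cas",(345,176),.02),("vial",(320,297),.04),("tip(18?)",(392,350),.231)]:
    x=pix("wrist",((p[0]+.5)/1.4-.5,(p[1]+.5)/1.4-.5),z,s)[:2];print(n,((x-TT)@QT*1e3).round(1))
show(0,27,77)
E
```

```text
c1 -77,162 [-75.6 161.8]
c2 53,162 [ 52.5 161.7]
cap [-0.3 -9.6]
cas [-37.   97.4]
vial [-59.    1.4]
tip(18?) [ 0.5 34.4]
t 2.45 tester mm [-0.  28.8] z 248.0 yaw-y 13.48 tilt [-0.0005 -0.0012] F tester [-0.5  -0.11] -0.03 open 0.0001
units [ 0.015 -0.057] -5.7
```

```bash
python3 -m inch '[[[0,0,-0.95,0,0,0],[0,0,-0.95,0,0,0],[0,0,-0.95,0,0,0],[0,0,-0.95,0,0,0],[0,0,-0.95,0,0,0],[0,0,-0.93,0,0,0],[0,0,0,0,0,0]]]'; python3 -c "
from h import *;show(0,14,78)"
python3 -m inch '[[[0.04,-0.16,0,0,0,0],[0.04,-0.16,0,0,0,0],[0.02,-0.1,0,0,0,0],[0,0,0,0,0,0]]]'; python3 -c "
from h import *;show(0,5,78)"
```

```text
t: 3.15
position: [0.582, -0.0431, 0.0744]
ee_rot: [-0.003, 0.617, 0.787, -0.002]
wrist_force: [-0.5, -0.6, 0.1]
opening: 0.0002
gripper_force: 0.0
t 3.15 tester mm [-2.1 33.8] z 74.4 yaw-y 13.83 tilt [-0.0075  0.0006] F tester [-0.67 -0.47] 0.06 open 0.0002
units [ 0.221 -0.624] 0.12
t: 3.55
position: [0.5889, -0.0585, 0.0792]
ee_rot: [0.001, 0.618, 0.786, 0.001]
wrist_force: [-1.0, 0.4, -0.1]
opening: 0.0
gripper_force: 0.0
t 3.55 tester mm [ 1.1 17.2] z 79.2 yaw-y 13.65 tilt [ 0.0023 -0.0002] F tester [-0.92  0.6 ] -0.09 open 0.0
units [ 0.06  -0.403] -0.04
```

```bash
python3 -m inch '[[[0.02,-0.07,-0.02,0,0,0],[0.01,-0.07,0,0,0,0],[0.02,-0.07,0,0,0,0],[0.01,-0.07,0,0,0,0],[0,0,0,0,0,0]]]'; python3 -c "
from h import *;show(0,-16,78)"
python3 -m inch '[[[0.02,-0.07,0,0,0,0],[0.01,-0.06,0,0,0,0],[0.02,-0.07,0,0,0,0],[0.01,-0.06,0,0,0,0],[0,0,0,0,0,0]]]'; python3 -c "
from h import *;show(0,-16,78)"
```

```text
t: 4.05
position: [0.5899, -0.0658, 0.0773]
ee_rot: [-0.0, 0.618, 0.787, 0.0]
wrist_force: [0.3, -0.1, 0.1]
opening: -0.0004
gripper_force: 0.0
t 4.05 tester mm [0.3 9.8] z 77.3 yaw-y 13.72 tilt [-0.0001  0.0004] F tester [ 0.24 -0.17] 0.15 open -0.0004
units [ 0.192 -0.839] 0.024
t: 4.55
position: [0.5912, -0.0712, 0.0771]
ee_rot: [-0.002, 0.617, 0.787, 0.001]
wrist_force: [-1.9, 8.4, 2.9]
opening: -0.0001
gripper_force: 3.1
t 4.55 tester mm [0.3 4.2] z 77.1 yaw-y 13.83 tilt [-0.0018  0.003 ] F tester [0.17 8.65] 2.94 open -0.0001
units [ 0.148 -0.658] 0.028
```

```bash
python3 -m inch '[[[0,0,0,0,0,0],[0,0,0,0,0,0]]]' >/dev/null; python3 -c "
from h import *;show()"
python3 -m inch '[[[0.02,-0.08,0,0,0,0],[0.02,-0.08,0,0,0,0],[0.02,-0.08,0,0,0,0],[0.02,-0.08,0,0,0,0],[0.02,-0.08,0,0,0,0],[0.02,-0.08,0,0,0,0],[0,0,0,0,0,0],[0,0,0,0,0,0]]]'>/dev/null; python3 -c "
from h import *;show()"
```

```text
t 4.75 tester mm [0.3 4.6] z 77.1 yaw-y 13.85 tilt [-0.002   0.0032] F tester [-1.1   6.92] 3.51 open -0.0
t 5.55 tester mm [ 0.4 -9.7] z 77.1 yaw-y 13.86 tilt [-0.0027  0.004 ] F tester [-1.17  8.86] 4.45 open -0.0001
```

```bash
python3 -m inch '[[[0.02,-0.08,0,0,0,0],[0.02,-0.08,0,0,0,0],[0.02,-0.08,0,0,0,0],[0.02,-0.08,0,0,0,0],[0,0,0,0,0,0]]]'>/dev/null; python3 -c "
from h import *;show()"
m='0.02,-0.06'
python3 -m inch '[[[0.01,-0.06,0,0,0,0],[0,0,0,0,0,0]]]'>/dev/null; python3 -c "
from h import *;show()"
python3 -m inch '[[[0.01,-0.06,0,0,0,0],[0,0,0,0,0,0]]]'>/dev/null; python3 -c "
from h import *;show()"
python3 -m inch '[[[0.02,-0.06,0,0,0,0],[0,0,0,0,0,0]]]'>/dev/null; python3 -c "
from h import *;show()"
```

```text
t 6.05 tester mm [  0.4 -18.6] z 77.1 yaw-y 13.9 tilt [-0.0034  0.0052] F tester [-1.64 10.22] 5.27 open 0.0003
t 6.25 tester mm [  0.4 -20.6] z 77.1 yaw-y 13.89 tilt [-0.003  0.005] F tester [-2.13 10.89] 6.17 open -0.0002
t 6.45 tester mm [  0.4 -22.7] z 77.1 yaw-y 13.89 tilt [-0.0026  0.0046] F tester [-1.74 10.91] 5.08 open 0.0001
t 6.65 tester mm [  0.4 -25. ] z 77.1 yaw-y 13.87 tilt [-0.0027  0.0043] F tester [-1.76  9.57] 4.95 open 0.0002
```

```bash
S='python3 -c "from h import *;show()"'
python3 -m inch '[[[0.01,-0.03,0,0,0,0],[0,0,0,0,0,0]]]'>/dev/null; eval $S
python3 -m inch '[[[0.01,-0.03,0,0,0,0],[0,0,0,0,0,0]]]'>/dev/null; eval $S
python3 -m inch '[[[0.01,-0.03,0,0,0,0],[0,0,0,0,0,0]]]'>/dev/null; eval $S
python3 -m inch '[[[0.01,-0.03,0,0,0,0],[0,0,0,0,0,0]]]'>/dev/null; eval $S
```

```text
t 6.85 tester mm [  0.4 -26. ] z 77.1 yaw-y 13.86 tilt [-0.0026  0.0041] F tester [-1.65  9.19] 5.51 open 0.0001
t 7.05 tester mm [  0.4 -26.5] z 77.1 yaw-y 13.88 tilt [-0.0032  0.0047] F tester [-1.47  9.9 ] 5.76 open -0.0
t 7.25 tester mm [  0.5 -27.4] z 77.1 yaw-y 13.88 tilt [-0.0033  0.0048] F tester [-2.7  11.08] 5.69 open -0.0002
t 7.45 tester mm [  0.4 -28.2] z 77.1 yaw-y 13.88 tilt [-0.0036  0.0049] F tester [-2.03  9.87] 5.53 open -0.0
```

```bash
S='python3 -c "from h import *;show()"'
python3 -m inch '[[[0.01,-0.03,0,0,0,0],[0,0,0,0,0,0]]]'>/dev/null; eval $S
python3 -m inch '[[[0.01,-0.03,0,0,0,0],[0,0,0,0,0,0]]]'>/dev/null; eval $S
python3 -m inch '[[[0.01,-0.03,0,0,0,0],[0,0,0,0,0,0]]]'>/dev/null; eval $S
```

```text
t 7.65 tester mm [  0.5 -28.6] z 77.0 yaw-y 13.9 tilt [-0.0041  0.0056] F tester [-3.67 12.02] 8.19 open 0.0001
t 7.85 tester mm [  0.5 -28.9] z 77.0 yaw-y 13.92 tilt [-0.0047  0.0063] F tester [-3.89 13.93] 8.09 open -0.0003
t 8.05 tester mm [  0.5 -29.3] z 77.0 yaw-y 13.94 tilt [-0.0053  0.0071] F tester [-5.02 15.08] 9.59 open 0.0004
```

```bash
S='python3 -c "from h import *;show()"'
python3 -m inch '[[[0.01,-0.03,0,0,0,0],[0,0,0,0,0,0]]]'>/dev/null; eval $S
python3 -m inch '[[[0.01,-0.03,0,0,0,0],[0,0,0,0,0,0]]]'>/dev/null; eval $S
```

```text
t 8.25 tester mm [  0.5 -29.6] z 77.0 yaw-y 13.96 tilt [-0.0059  0.0078] F tester [-5.92 16.78] 10.49 open 0.0002
t 8.45 tester mm [  0.5 -29.9] z 76.9 yaw-y 13.98 tilt [-0.0066  0.0086] F tester [-5.28 18.4 ] 11.34 open -0.0001
```

The pull now rises at about 5 N/mm, so the bar is on the buffer, pressed in about 1.5 mm. I'll stop here and ease back.

```bash
S='python3 -c "from h import *;show()"'
python3 -m inch '[[[-0.02,0.06,0,0,0,0],[-0.01,0.06,0,0,0,0],[0,0,0,0,0,0]]]'>/dev/null; eval $S
python3 -m inch '[[[-0.02,0.06,0,0,0,0],[0,0,0,0,0,0]]]'>/dev/null; eval $S
python3 -m inch '[[[-0.01,0.06,0,0,0,0],[0,0,0,0,0,0]]]'>/dev/null; eval $S
python3 -m inch '[[[-0.01,0.06,0,0,0,0],[0,0,0,0,0,0]]]'>/dev/null; eval $S
```

```text
t 8.75 tester mm [  0.5 -28.5] z 77.0 yaw-y 13.91 tilt [-0.0045  0.0055] F tester [-4.19 12.93] 7.57 open 0.0001
t 8.95 tester mm [  0.5 -27. ] z 77.0 yaw-y 13.9 tilt [-0.004   0.0051] F tester [-2.76 10.8 ] 6.6 open 0.0002
t 9.15 tester mm [  0.6 -26. ] z 77.0 yaw-y 13.87 tilt [-0.0034  0.004 ] F tester [-1.81  8.61] 4.36 open -0.0005
t 9.35 tester mm [  0.6 -25.6] z 77.0 yaw-y 13.81 tilt [-0.0025  0.0023] F tester [-0.81  6.59] 2.74 open -0.0002
```

Force is falling while the post stays nearly still, so the sear is taking the load.

```bash
S='python3 -c "from h import *;show(0,0,140)"'
python3 -m inch '[[[-0.02,0.06,0,0,0,0],[-0.01,0.06,0,0,0,0],[0,0,0,0,0,0]]]'>/dev/null; eval $S
python3 -m inch '[[[-0.02,0.06,0,0,0,0],[-0.02,0.06,0,0,0,0],[-0.01,0.06,0,0,0,0],[0,0,0,0,0,0]]]'>/dev/null; eval $S
python3 - <<'E'
from h import *
import cv2
i=optics.camera("top")[135:235,230:395,::-1]
cv2.imwrite("pics/top1.png",cv2.resize(i,None,fx=4.8,fy=4.8,interpolation=cv2.INTER_CUBIC))
E
```

```text
t 9.65 tester mm [  1.2 -24.4] z 77.4 yaw-y 13.72 tilt [ 0.0005 -0.0005] F tester [-0.56 -0.26] -0.49 open 0.0002
units [-0.23  0.78] 2.088
t 10.05 tester mm [  1.  -18.2] z 77.3 yaw-y 13.75 tilt [0.0001 0.0002] F tester [0.53 0.04] 0.62 open 0.0001
units [-0.174  0.581] 2.09
```

View pics/top1.png

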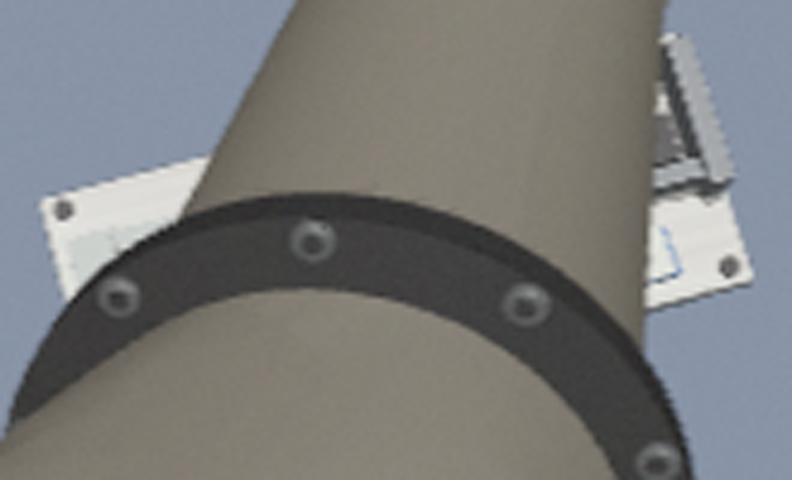

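Contact force is zero with the tool 7 mm clear of where the post stopped, so the striker is cocked. The arm hides the tester in this view. Next is the cassette.

```bash
S='python3 -c "from h import *;show(-78,96,32)"'
python3 -m inch '[[[0,0,0.9,0,0,0],[0,0,0.9,0,0,0],[-0.6,0.54,0,0,0,0],[-0.6,0.54,0,0,0,0],[-0.6,0.54,0,0,0,0],[-0.6,0.54,0,0,0,0],[-0.6,0.54,0,0,0,0],[-0.45,0.37,0,0,0,0],[0,0,0,0,0,0],[0,0,0,0,0,0],[0,0,0,0,0,0]]]'>/dev/null; eval $S
python3 - <<'E'
from h import *
import cv2,json
s=observe();i=optics.camera("wrist")
json.dump({k:list(map(float,s[k])) for k in("position","ee_rot")},open("w1.json","w"))
cv2.imwrite("pics/w1.png",cv2.resize(i[:,:,::-1],(784,588),interpolation=cv2.INTER_CUBIC))
E
```

```text
t 11.2 tester mm [-77.2  94.4] z 131.6 yaw-y 13.67 tilt [ 0.0012 -0.0003] F tester [-0.43 -0.31] 0.21 open -0.0003
units [-0.037  0.045] -3.319
```

View pics/w1.png

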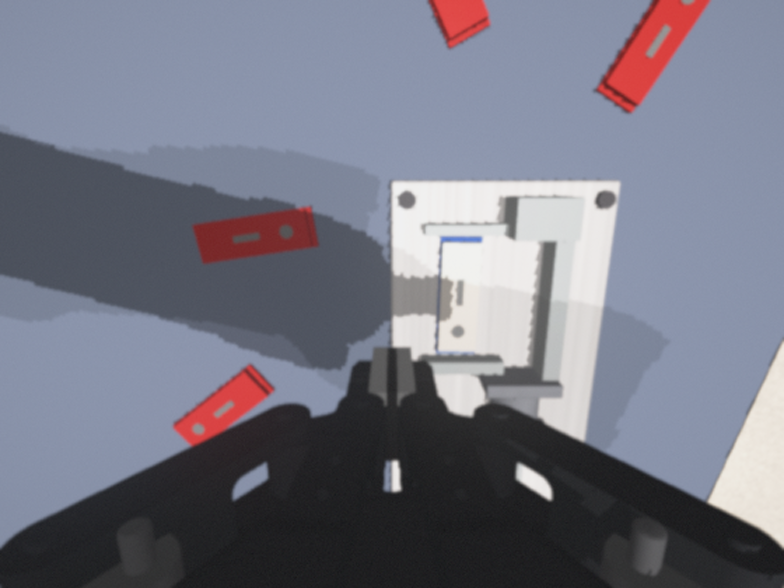

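The nest is clear with the nose drawn back. The cassette spans (439–481, 240–353), and the plate corners are at (391,181) and (620,181).

```bash
python3 - <<'E'
from h import *
import json
s=json.load(open("w1.json"))
for n,p,z in[("c1 -77,162",(391,181),.012),("c2 53,162",(620,181),.012),("cas UL",(440,242),.02),("cas LL",(438,352),.02),("guide far edge",(465,235),.024),("guide near edge",(460,356),.024),("fence foot",(532,300),.012)]:
    x=pix("wrist",((p[0]+.5)/1.4-.5,(p[1]+.5)/1.4-.5),z,s)[:2];print(n,((x-TT)@QT*1e3).round(1))
E
```

```text
c1 -77,162 [-76.9 162.4]
c2 53,162 [ 52.  162.3]
cas UL [-49.2 129.1]
cas LL [-48.4  62. ]
guide far edge [-35.9 133.6]
guide near edge [-35.6  61.1]
fence foot [ 8.7 92.6]
```

```bash
S='python3 -c "from h import *;show(-60,96,31.5)"'
python3 -m inch '[[[-0.03,0.05,-0.9,0,0,0],[0,0,-0.9,0,0,0],[0,0,-0.8,0,0,0],[0,0,-0.4,0,0,0],[0,0,-0.2,0,0,0],[0,0,0,0,0,0],[0,0,0,0,0,0]]]'>/dev/null; eval $S
python3 -m inch '[[[0,0,-0.12,0,0,0],[0,0,0,0,0,0]]]'>/dev/null; eval $S
```

```text
t 11.95 tester mm [-77.9  96.7] z 36.0 yaw-y 13.7 tilt [0.0013 0.0002] F tester [ 0.03 -0.17] -0.08 open -0.0001
units [0.585 0.117] -0.15
t 12.15 tester mm [-78.2  97.1] z 32.0 yaw-y 13.73 tilt [0.0009 0.0003] F tester [ 0.59 -0.56] 0.27 open -0.0002
units [0.599 0.107] -0.018
```

```bash
S='python3 -c "from h import *;show(-26.5,96,32)"'
python3 -m inch '[[[0.1,0.02,0,0,0,0],[0.1,0.02,0,0,0,0],[0.1,0.02,0,0,0,0],[0.1,0.02,0,0,0,0],[0.1,0.02,0,0,0,0],[0.1,0.02,0,0,0,0],[0.1,0.02,0,0,0,0],[0,0,0,0,0,0]]]'>/dev/null; eval $S
python3 -m inch '[[[0.1,0.03,0,0,0,0],[0.1,0.03,0,0,0,0],[0.1,0.02,0,0,0,0],[0.1,0.02,0,0,0,0],[0.1,0.02,0,0,0,0],[0.1,0.02,0,0,0,0],[0.1,0.02,0,0,0,0],[0,0,0,0,0,0]]]'>/dev/null; eval $S
```

```text
t 12.95 tester mm [-56.6  96.2] z 31.7 yaw-y 13.74 tilt [0.0005 0.    ] F tester [-0.23  0.98] 0.1 open -0.0002
units [0.976 0.23 ] 0.009
t 13.75 tester mm [-35.   95.9] z 31.8 yaw-y 13.73 tilt [0.0006 0.    ] F tester [0.01 0.89] -0.38 open -0.0001
units [0.274 0.07 ] 0.008
```

```bash
S='python3 -c "from h import *;show(-26.5,96,32)"'
python3 -m inch '[[[0.1,0.02,0,0,0,0],[0.05,0.01,0,0,0,0],[0,0,0,0,0,0]]]'>/dev/null; eval $S
python3 -m inch '[[[0.06,0.02,0,0,0,0],[0,0,0,0,0,0]]]'>/dev/null; eval $S
python3 -m inch '[[[0.06,0.01,0,0,0,0],[0,0,0,0,0,0]]]'>/dev/null; eval $S
```

```text
t 14.05 tester mm [-30.7  95.7] z 31.7 yaw-y 13.73 tilt [0.0004 0.    ] F tester [0.28 0.07] 0.34 open 0.0
units [0.133 0.042] 0.009
t 14.25 tester mm [-28.9  95.9] z 31.7 yaw-y 13.73 tilt [0.0003 0.    ] F tester [ 0.62 -0.41] 0.27 open -0.0001
units [0.076 0.022] 0.009
t 14.45 tester mm [-27.1  95.8] z 31.7 yaw-y 13.73 tilt [0.0002 0.0001] F tester [0.15 0.42] 0.0 open -0.0001
units [0.016 0.012] 0.009
```

```bash
S='python3 -c "from h import *;show(-26.5,96,32)"'
python3 -m inch '[[[0.06,0.01,0,0,0,0],[0,0,0,0,0,0]]]'>/dev/null; eval $S
python3 -m inch '[[[0.06,0.01,0,0,0,0],[0,0,0,0,0,0]]]'>/dev/null; eval $S
python3 - <<'E'
from h import *
import cv2,json
s=observe();i=optics.camera("wrist")
json.dump({k:list(map(float,s[k])) for k in("position","ee_rot")},open("w2.json","w"))
cv2.imwrite("pics/w2.png",cv2.resize(i[:,:,::-1],(784,588),interpolation=cv2.INTER_CUBIC))
E
```

```text
t 14.65 tester mm [-25.2  95.6] z 31.7 yaw-y 13.73 tilt [0.0004 0.    ] F tester [ 0.46 -0.21] -0.55 open 0.0002
units [-0.046  0.003] 0.008
t 14.85 tester mm [-23.3  95.5] z 31.8 yaw-y 13.73 tilt [0.0004 0.0001] F tester [-0.25 -0.13] -0.05 open 0.0001
units [-0.106 -0.008] 0.008
```

View pics/w2.png

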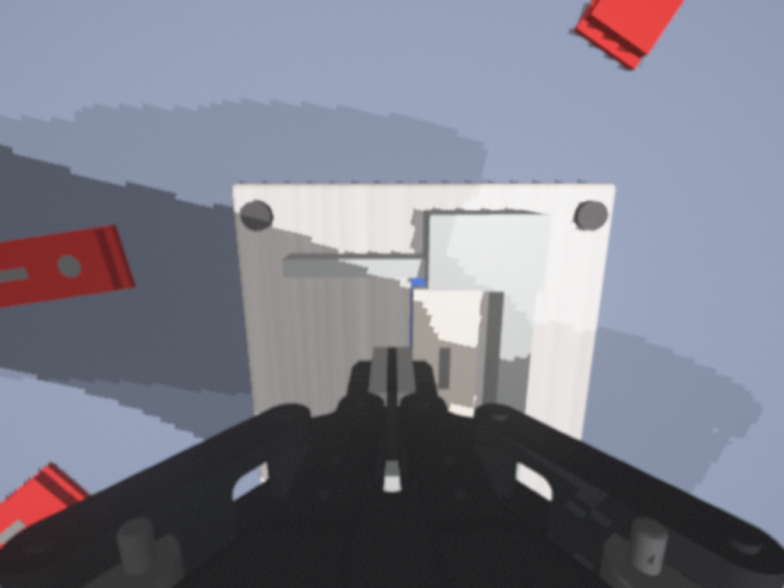

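The cassette (412–485, 285–410) is being pushed and isn't at the fence yet. The fingertip is slimmer than I assumed.

```bash
S='python3 -c "from h import *;show(-26.5,96,32)"'
python3 -m inch '[[[0.06,0.015,0,0,0,0],[0,0,0,0,0,0]]]'>/dev/null; eval $S
python3 -m inch '[[[0.05,0.015,0,0,0,0],[0,0,0,0,0,0]]]'>/dev/null; eval $S
python3 -m inch '[[[0.04,0.01,0,0,0,0],[0,0,0,0,0,0]]]'>/dev/null; eval $S
```

```text
t 15.1 tester mm [-21.5  95.5] z 31.7 yaw-y 13.73 tilt [0.0003 0.    ] F tester [-0.68  0.91] -0.51 open 0.0001
units [-0.166 -0.023] 0.009
t 15.3 tester mm [-20.   95.6] z 31.7 yaw-y 13.73 tilt [0.0002 0.0001] F tester [ 0.12 -0.07] 0.35 open -0.0
units [-0.214 -0.039] 0.01
t 15.5 tester mm [-19.1  95.6] z 31.6 yaw-y 13.72 tilt [-0.0004 -0.0001] F tester [ 0.12 -0.13] 0.56 open 0.0003
units [-0.241 -0.044] 0.012
```

```bash
S='python3 -c "from h import *;show(-26.5,96,32)"'
python3 -m inch '[[[0.04,0.01,0,0,0,0],[0,0,0,0,0,0]]]'>/dev/null; eval $S
python3 -m inch '[[[0.04,0.01,0,0,0,0],[0,0,0,0,0,0]]]'>/dev/null; eval $S
python3 -m inch '[[[0.03,0.01,0,0,0,0],[0,0,0,0,0,0]]]'>/dev/null; eval $S
```

```text
t 15.7 tester mm [-19.   95.6] z 31.5 yaw-y 13.71 tilt [-0.0025 -0.0001] F tester [-5.51 -0.34] 2.79 open -0.0001
units [-0.246 -0.045] 0.017
t 15.9 tester mm [-18.9  95.6] z 31.3 yaw-y 13.7 tilt [-0.0046 -0.0003] F tester [-7.41  0.93] 6.85 open -0.0001
units [-0.249 -0.046] 0.023
t 16.1 tester mm [-18.8  95.6] z 31.2 yaw-y 13.68 tilt [-0.0061 -0.0004] F tester [-9.41  0.63] 7.42 open -0.0001
units [-0.253 -0.047] 0.026
```

The cassette is home at 9 N. I'll back off and lift, then take a look.

```bash
python3 -m inch '[[[-0.1,-0.02,0,0,0,0],[-0.1,-0.02,0,0,0,0],[-0.1,-0.03,0,0,0,0],[-0.1,-0.03,0,0,0,0],[-0.1,-0.02,0,0,0,0],[-0.1,-0.02,0,0,0,0],[0,0,0.9,0,0,0],[0,0,0.9,0,0,0],[0,0,0.9,0,0,0],[0,0,0.9,0,0,0],[0,0,0,0,0,0],[0,0,0,0,0,0]]]'>/dev/null
python3 - <<'E'
from h import *
import cv2,json
show(20,-104,140)
s=observe();i=optics.camera("wrist")
json.dump({k:list(map(float,s[k])) for k in("position","ee_rot")},open("w3.json","w"))
cv2.imwrite("pics/w3.png",cv2.resize(i[:,:,::-1],(784,588),interpolation=cv2.INTER_CUBIC))
E
```

```text
t 17.3 tester mm [-33.9  96. ] z 140.0 yaw-y 13.74 tilt [0.0012 0.0006] F tester [-0.84 -0.08] 0.19 open -0.0001
units [ 3.316 -6.058] 0.001
```

View pics/w3.png

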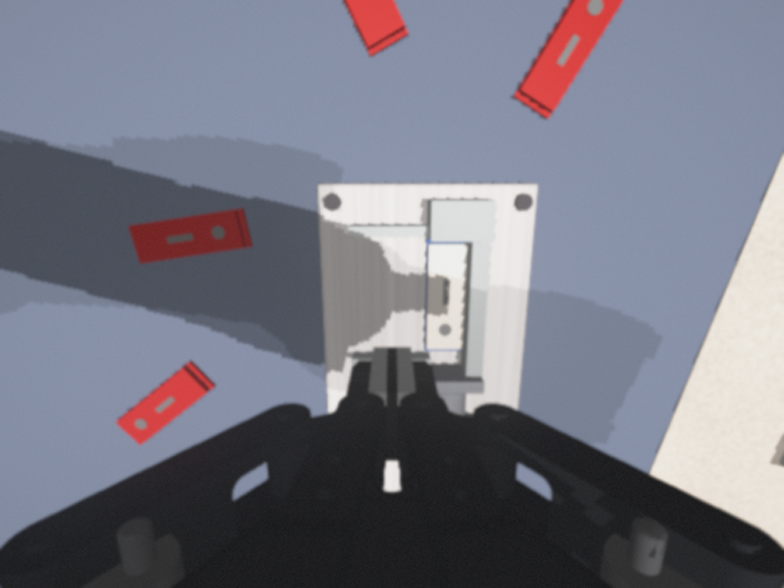

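The cassette at (427–466, 242–350) lies square against the fence. Next I move over the trip plate.

```bash
S='python3 -c "from h import *;show(19,-102,64)"'
python3 -m inch '[[[0.47,-0.86,0,0,0,0],[0.47,-0.86,0,0,0,0],[0.47,-0.86,0,0,0,0],[0.47,-0.86,0,0,0,0],[0.47,-0.86,0,0,0,0],[0.47,-0.86,0,0,0,0],[0.46,-0.84,0,0,0,0],[0,0,0,0,0,0],[0,0,0,0,0,0]]]'>/dev/null; eval $S
python3 -m inch '[[[0,0,-0.8,0,0,0],[0,0,-0.8,0,0,0],[0,0,-0.7,0,0,0],[0,0,0,0,0,0],[0,0,0,0,0,0]]]'>/dev/null; eval $S
```

```text
t 18.25 tester mm [  18.1 -102.4] z 137.9 yaw-y 13.65 tilt [-0.0028  0.0004] F tester [-0.94  0.63] -0.15 open -0.0
units [0.025 0.019] -2.464
t 18.75 tester mm [  19. -101.] z 70.4 yaw-y 13.79 tilt [-0.0015  0.0008] F tester [0.19 0.42] -0.03 open 0.0003
units [ 0.008 -0.033] -0.213
```

```bash
S='python3 -c "from h import *;show()"'
python3 -m inch '[[[0,0,-0.15,0,0,0],[0,0,-0.15,0,0,0],[0,0,0,0,0,0]]]'>/dev/null; eval $S
python3 -m inch '[[[0,0,-0.1,0,0,0],[0,0,0,0,0,0]]]'>/dev/null; eval $S
python3 -m inch '[[[0,0,-0.07,0,0,0],[0,0,0,0,0,0]]]'>/dev/null; eval $S
python3 -m inch '[[[0,0,-0.07,0,0,0],[0,0,0,0,0,0]]]'>/dev/null; eval $S
```

```text
t 19.05 tester mm [  19.2 -102.1] z 61.7 yaw-y 13.73 tilt [0.     0.0002] F tester [-0.13  0.15] -0.88 open -0.0
t 19.25 tester mm [  19.2 -102.3] z 58.7 yaw-y 13.72 tilt [0.0001 0.    ] F tester [ 0.22 -0.5 ] -0.58 open -0.0
t 19.45 tester mm [  19.1 -102.2] z 56.5 yaw-y 13.72 tilt [-0.0001  0.0001] F tester [0.4  0.92] -0.39 open -0.0003
t 19.65 tester mm [  19.  -102.2] z 54.2 yaw-y 13.72 tilt [-0.0003  0.0001] F tester [-0.39  0.01] 2.11 open -0.0002
```

```bash
S='python3 -c "from h import *;show()"'
python3 -m inch '[[[0,0,-0.07,0,0,0],[0,0,0,0,0,0]]]'>/dev/null; eval $S
python3 -m inch '[[[0,0,-0.07,0,0,0],[0,0,0,0,0,0]]]'>/dev/null; eval $S
python3 -m inch '[[[0,0,-0.07,0,0,0],[0,0,0,0,0,0]]]'>/dev/null; eval $S
```

```text
t 19.85 tester mm [  19.1 -102.3] z 52.2 yaw-y 13.72 tilt [-0.0001 -0.    ] F tester [-0.37  0.53] 2.17 open -0.0002
t 20.05 tester mm [  19.2 -102.3] z 50.2 yaw-y 13.72 tilt [ 0.0001 -0.    ] F tester [-1.49  0.62] 1.97 open 0.0002
t 20.25 tester mm [  19.4 -102.5] z 49.6 yaw-y 13.71 tilt [0.0005 0.0005] F tester [-3.75  2.33] 13.32 open 0.0002
```

The plate is bottomed, so the striker should have fired. I'll lift off and swing clear so the top camera can see it.

```bash
python3 -m inch '[[[0,0,0.4,0,0,0],[0,0,0.9,0,0,0],[0,0,0.9,0,0,0],[0,0,0.9,0,0,0],[0,0,0.9,0,0,0],[-0.4,0.95,0.3,0,0,0],[-0.4,0.95,0.3,0,0,0],[-0.4,0.95,0.3,0,0,0],[-0.4,0.95,0,0,0,0],[-0.4,0.95,0,0,0,0],[-0.4,0.95,0,0,0,0],[-0.4,0.95,0,0,0,0],[-0.4,0.95,0,0,0,0],[-0.4,0.95,0,0,0,0],[-0.4,0.95,0,0,0,0],[-0.4,0.95,0,0,0,0],[-0.4,0.95,0,0,0,0],[-0.4,0.95,0,0,0,0],[-0.4,0.95,0,0,0,0],[-0.4,0.95,0,0,0,0]]]'>/dev/null
python3 -m inch '[[[-0.4,0.95,0,0,0,0],[-0.4,0.95,0,0,0,0],[-0.4,0.95,0,0,0,0],[-0.4,0.95,0,0,0,0],[-0.4,0.95,0,0,0,0],[-0.4,0.95,0,0,0,0],[-0.4,0.95,0,0,0,0],[0,0,0,0,0,0],[0,0,0,0,0,0]]]'
python3 - <<'E'
from h import *
import cv2
i=optics.camera("top")[135:235,230:395,::-1]
cv2.imwrite("pics/top2.png",cv2.resize(i,None,fx=4.8,fy=4.8,interpolation=cv2.INTER_CUBIC))
E
```

```text
t: 23.15
position: [0.3702, 0.457, 0.1951]
ee_rot: [0.0, 0.617, 0.787, -0.0]
wrist_force: [-0.2, -0.8, 0.2]
opening: 0.0
gripper_force: 0.0
```

View pics/top2.png

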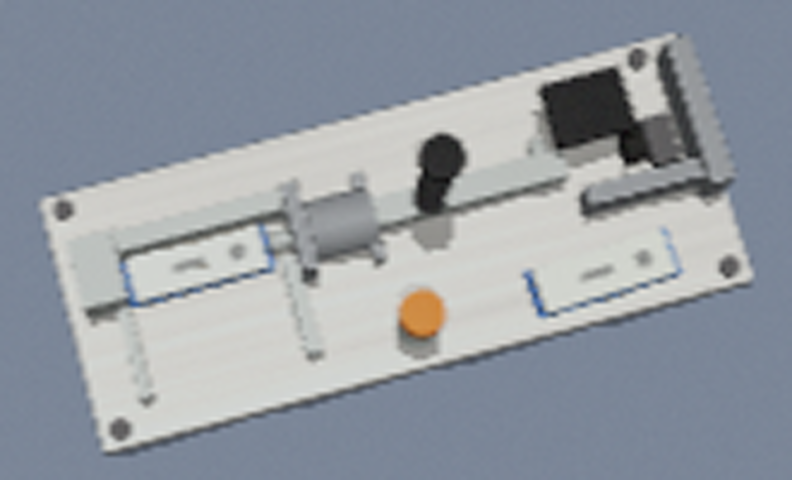

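The cassette sits at the fence and anvil with the nose on its end at (270,245). The post cap is at (443,156), about 7–8 mm of draw, and the spare and vial haven't moved. I'm handing in the job.

```bash
python3 -c "
from cell import job;print(job.close_job())"
```

```text
the job is handed in; nothing more can be done
None
```

The job is handed in: I cocked the striker on the sear with the buffer pressed about 1.5 mm, slid the cassette home, and tripped the plate. The last picture shows the nose resting on the cassette's end, with the vial and the spare cassette on the tester unmoved.

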